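Build the sieve stack for grading stone chips

ROBOT

A 6-joint arm with a two-finger parallel gripper is mounted at the origin on a cart in front of the work surface, level with it; the furniture and walls round the work are solid. World frame = base frame: x ahead of the robot, y to its left, z up, the work surface at z = 0. Lengths are in mm, angles in degrees, forces in N, time in s.
With the tool pointing down it reaches from about 350 to 850 mm from the base axis. Payload 8.1 kg.
Tool frame: the origin (TCP) lies at the very end of the fingers, on their centre line; the grasp point (between the pads) lies 19 mm behind it (r.grip_point_offset is the distance from the TCP to the grasp point, in mm); z points along the fingers, y is the line along which they close (so a half turn about z gives the same grasp; the last joint's range is limited). The gripper opens to 85 mm and grips with 20 to 120 N. Pads are 22 mm wide; open, the fingers measure 114 mm over their backs; the gripper's body (76 mm by 85 mm) begins 54 mm behind the grasp point. The pads swing forward as they close: fully open they stand 13 mm farther back than shut.
Start: joints at [-77.659, 7.471, 85.268, -0, 87.261, -4.893], TCP at [177.791, -573.058, 231.292] pointing down, gripper open.
Joint ranges: [-169.43, 169.43], [-51.17, 129.36], [1.28, 143.12], [-76.62, 256.62], [0, 156.53], [-152.29, 152.29]. Speed limits (degrees/s): [136.94, 136.94, 159.86, 180, 180, 180].

INTERFACE

Orientations are given as [roll, pitch, yaw] about the fixed x, y, z axes, in that order (R = Rz(yaw) Ry(pitch) Rx(roll)).
In Python, from bench import status, eyes, r gives the robot as it stands.
- The arm moves only by the shell command python3 -m handwheel 'ROWS' [FORCE]. ROWS is a JSON object whose one key "series" holds a list that holds one entry, the list of rows, each a list of 7 numbers: the shift along the tool's x, y, z in cm, then the turn, a rotation vector about the tool's x, y, z in rad, then the opening, from 0 (shut) to 1 (fully open). In form: {"series": [[[tx, ty, tz, rx, ry, rz, claw], ...]]}. A call has 1 to 12 rows; each row is the pose to reach, as a shift and turn from the pose commanded when the call began, along the tool's axes at that moment; what a row does not reach only later rows make up. A row lasts 1/8 s, in which the tool goes at most 62.5 mm and 10.7 degrees, less where a joint would pass 70% of its speed; a pose out of reach is approached as far as the arm can. A call with a gripper value outside its range is refused whole. The fingers move at their own pace and stop on an object; FORCE is the grip in N (left out, the last holds). Time passes only in rows, so rows that repeat a pose let the fingers close. It gives the time, the measured TCP pose, the force, the opening and the grip force at its end, in the units of the state.
- status.sense(): the state, without advancing time (a new reading comes with each control period).
- eyes.snapshot(name): name is "scene" or "top" or "wrist"; returns a dict with "img" (420x560x3 uint8, red, green, blue), "mtx" (3x3 intrinsics, pixels), "R" (3x3) and "t" (3): a world point X has camera coordinates R X + t. Camera axes: x right, y down, z forward; pixel columns grow to the right and rows downward; lengths in mm; the calibration is good to about 2 mm. The wrist camera is an equidistant fisheye: a pixel r from the principal point sees the ray r / f radians off the axis. A picture is of the moment at which its call begins. There is no depth.
- r.hand_in(): hands the job in; it is judged then, once.
The state is a dict: "time": time; "joint_pos": joint angles; "qd": joint speeds; "joint_efforts": joint torques, N m; "tool_pos": TCP position; "tcp_rot": TCP orientation; "ft_force": force on the tool from outside, world axes, zero at the start; "wrist_torque": the same for the moment, N m; "finger_gap": finger opening in mm; "grip_force": force on a finger pad.
Only numpy, scipy, OpenCV 4.12 (cv2) and the standard library are available. Lean on these libraries where they do the work, as an engineer would, in place of code of your own. Each camera call takes 0.05 s, during which the arm holds its last target. There are 200 camera calls.

TASK

Put the sieve stack together on the vibrating base so the tub of stone chips can be graded by size: seat the bare aluminium pan in the base's collar first, then add the red fine sieve, the yellow medium sieve, the blue coarse sieve and last the white lid, one at a time from the bottom up. Each must sit level and fully home in the one below; set each part down gently rather than dropping it, and leave the chip tub, wooden case and loupe where they are.

Things in the scene. Friction and masses are not known exactly. Their poses are not given: they have to be found in the camera images.
- collar (a point): Centre of the mouth of the dark steel collar (ring, 60 mm outside, 53 mm bore) on the round grey vibrating base, 48 mm above the bench. Base: fixed; housing 116 mm across and 27 mm high with a black dial, then an aluminium platform 84 mm across with its top at 39 mm, from which the collar stands up 9 mm. The pan's foot sinks 8 mm into it: seated pan's underside 40 mm above the bench. z up.
- pan: Receiver pan: bare aluminium cup with closed bottom, no mesh, 60 mm outside, 34 mm high, 100 g, standing on the bench. Lowest 8 mm: tapered foot (44 mm across below, 50 mm above) that fits the collar; above it a 26 mm high wall with 53 mm bore, open on top. Grip across the wall's outside, 8 to 34 mm up, any yaw. Origin: centre of underside, z up. The red sieve sits in it, 26 mm higher.
- fine_sieve: Sieve with red frame and fine mesh (2 mm), 60 mm outside, 34 mm high, 90 g, on the bench. Lowest 8 mm: tapered foot (44 mm across below, 50 mm above); above it a 26 mm high frame, 53 mm bore, open on top. The foot drops into the part below till the frame rests on its rim, 26 mm higher (underside to underside). Grip across the frame, 8 to 34 mm up, any yaw. Origin: centre of underside, z up.
- medium_sieve: Sieve with yellow frame and medium mesh (4 mm), 60 mm outside, 34 mm high, 90 g, on the bench. Lowest 8 mm: tapered foot (44 mm across below, 50 mm above); above it a 26 mm high frame, 53 mm bore, open on top. The foot drops into the part below till the frame rests on its rim, 26 mm higher (underside to underside). Grip across the frame, 8 to 34 mm up, any yaw. Origin: centre of underside, z up.
- coarse_sieve: Sieve with blue frame and coarse mesh (8 mm), 60 mm outside, 34 mm high, 90 g, on the bench. Lowest 8 mm: tapered foot (44 mm across below, 50 mm above); above it a 26 mm high frame, 53 mm bore, open on top. The foot drops into the part below till the frame rests on its rim, 26 mm higher (underside to underside). Grip across the frame, 8 to 34 mm up, any yaw. Origin: centre of underside, z up.
- sieve_lid: Lid: white plastic disc, 60 mm across, with a black knob, 60 g, standing on its foot on the bench. Lowest 8 mm: tapered foot (44 mm across below, 50 mm above); disc 8 to 15 mm up; knob, 23 mm across, 15 to 34 mm up. Grip the knob from above, any yaw. Seated, it is 26 mm above the coarse sieve (underside to underside). Origin: centre of underside, z up.
- chip_tub: Bystander: clear round tub full of reddish-brown stone chips, 158 mm diameter, 94 mm high, at the back of the bench. Leave it. Origin: centre of the underside.
- wood_case: Bystander: small closed wooden case, 92 x 130 x 34 mm, on the right. Leave it. Origin: centre of the underside.
- loupe: Bystander: small folding loupe, black ring with a silver cover, 30 x 58 x 14 mm, long along its y, on the right. Leave it. Origin: middle of the underside.
There are look-alikes about, which are no part of the job. What is shaped like the part that bears collar but orange is not meant.

How it is judged:
By the outcome, as a careful person would: the job done as asked, in the order asked, and still so for the second after the job is handed in, with the robot touching nothing.
It also fails if it takes over 112 s, if anything falls off the work surface, if the arm or the gripper's body presses on something with over 40 N, if the wrist force passes 120 N, or if a joint passes its speed limit or range.

## Working session

There is one attempt and no reset: what is moved stays moved. The work goes in short steps, Python scripts to look and compute and a shell command to move; the robot and the scene stay as the last step left them, time stands still between calls to the robot, and variables do not carry over. Pictures are saved under pics/ and viewed, at most 14 in all, crops included, and the job is handed in when it is done.

```bash
ls; mkdir -p pics
python3 - <<'E'
from bench import status, eyes, r
import cv2,pickle
for n in ("scene","top"):
    s=eyes.snapshot(n); cv2.imwrite(f"pics/{n}0.png",cv2.resize(s["img"][:,:,::-1],(800,600),interpolation=cv2.INTER_CUBIC)); pickle.dump(s,open(f"{n}0.pkl","wb"))
    print(s["mtx"],s["R"],s["t"])
print(status.sense())
E
```

```text
pics
[[381.145122     0.         278.40147695]
 [  0.         381.145122   202.40577128]
 [  0.           0.           1.        ]] [[-0.88707915 -0.46158438 -0.00551716]
 [-0.35201042  0.68413364 -0.63878778]
 [ 0.29862894 -0.56471323 -0.7693632 ]] [ 611.96645057  180.23883776 1050.40735675]
[[447.83108146   0.         271.51934742]
 [  0.         447.83108146 209.04448032]
 [  0.           0.           1.        ]] [[-0.00752574 -0.99991148 -0.0109727 ]
 [-0.99418089  0.0086609  -0.1073748 ]
 [ 0.10746033  0.01010078 -0.99415806]] [ 129.01595837  606.29234932 1352.30899035]
{'time': 0.1, 'joint_pos': array([-7.76600252e+01,  7.51081502e+00,  8.53233563e+01,  2.54829728e-03,
        8.72614137e+01, -4.89211093e+00]), 'qd': array([ 0.06453434, -0.02776226, -0.13226265,  0.00177573, -0.05489806,
        0.00483006]), 'joint_efforts': array([ 8.68106126e-04, -5.70951641e+01, -5.01943231e+01, -1.13921994e-04,
        8.09412712e-03,  4.00682154e-06]), 'tool_pos': array([ 177.68632495, -572.56950005,  230.34594117]), 'tcp_rot': array([-1.79904980e+02, -1.06873674e-02,  1.72319530e+01]), 'ft_force': array([ 0.13593257, -0.25536291, -0.51495942]), 'wrist_torque': array([-0.01065433, -0.01482424,  0.0129384 ]), 'grip_force': 0.0, 'finger_gap': 85.63688885701282}
```

View pics/scene0.png

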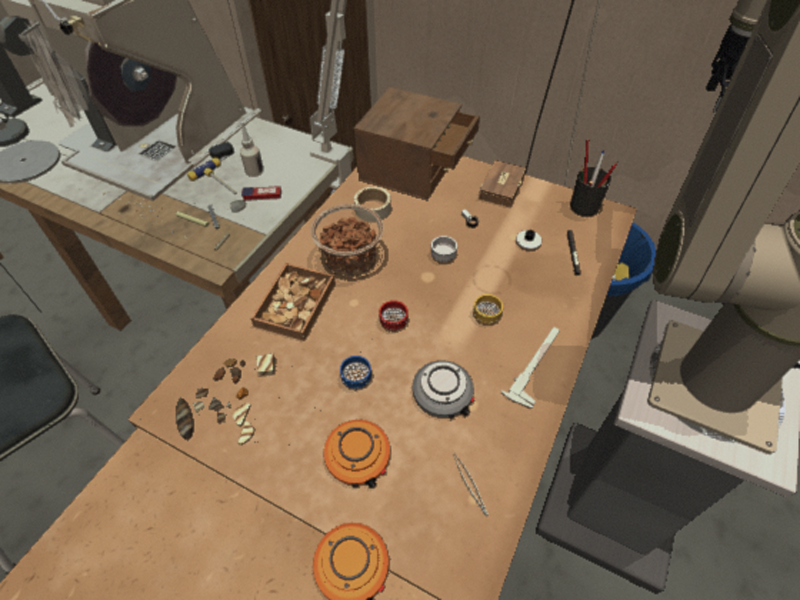

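View pics/top0.png

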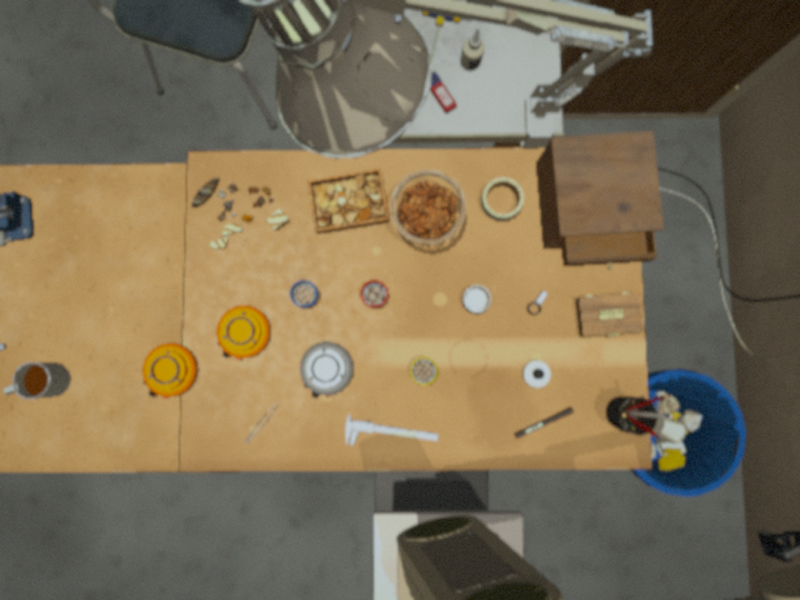

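The scene view (800x600) shows the pan at (443,249), red (393,315), yellow (488,308), blue (355,371), lid (529,239), the grey base at (443,385) and two orange decoys. In the top view they are pan (477,299), red (375,293), yellow (423,370), blue (305,293), lid (537,374) and collar (325,369). I'll enlarge both for precise pixels.

Run:
```python
import cv2,pickle
for n,(x0,x1,y0,y1) in dict(top=(195,395,190,290),scene=(230,390,150,300)).items():
    im=pickle.load(open(f"{n}0.pkl","rb"))["img"][y0:y1,x0:x1,::-1]
    im=cv2.resize(im,None,fx=4,fy=4,interpolation=cv2.INTER_CUBIC)
    cv2.imwrite(f"pics/{n}_crop.png",im)
```

```text
(no output)
```

View pics/top_crop.png

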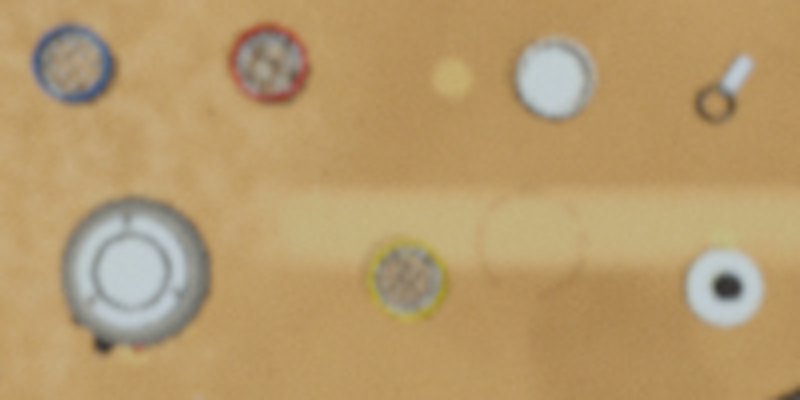

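View pics/scene_crop.png

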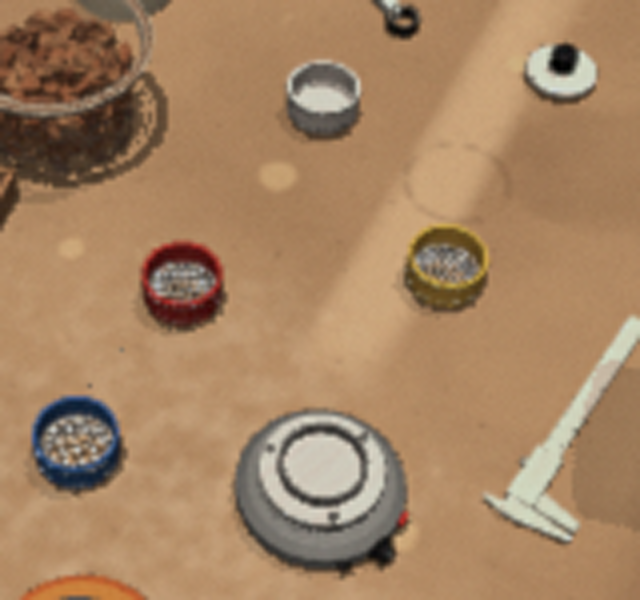

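Crops: the top view shows rim centres blue (73,63), red (268,62), pan (554,78), yellow (407,279), knob (727,287) and collar (131,271). The scene view shows blue (76,427), red (182,272), pan (324,87), yellow (447,256), knob (564,53) and collar (323,466).

```bash
cat > h.py <<'E'
import numpy as np, cv2, pickle
from scipy.spatial.transform import Rotation as Ro
def uncrop(p,x0,y0,f): return (np.array(p)+.5)/f-.5+np.array([x0,y0])
def ray(s,uv,fish=False):
    d=np.array([(uv[0]-s["mtx"][0,2])/s["mtx"][0,0],(uv[1]-s["mtx"][1,2])/s["mtx"][1,1]])
    if fish:
        th=np.hypot(*d); v=np.r_[d/max(th,1e-9)*np.sin(th),np.cos(th)]
    else: v=np.r_[d,1]; v/=np.linalg.norm(v)
    return -s["R"].T@s["t"], s["R"].T@v
def tri(rays):
    A=sum(np.eye(3)-np.outer(d,d) for o,d in rays); b=sum((np.eye(3)-np.outer(d,d))@o for o,d in rays)
    return np.linalg.solve(A,b)
def plane(o_d,z): o,d=o_d; return o+d*(z-o[2])/d[2]
def shift(st,target,yaw=None):
    """tool-frame shift in cm to bring the TCP to target; turn vector to point straight down at yaw"""
    R0=Ro.from_euler("xyz",st["tcp_rot"],degrees=True)
    t=R0.inv().apply(np.array(target)-st["tool_pos"])/10
    rv=None if yaw is None else (R0.inv()*Ro.from_euler("xyz",[180,0,yaw],degrees=True)).as_rotvec()
    return np.round(t,2),None if rv is None else np.round(rv,4)
E
python3 - <<'E'
from h import *
from bench import status
T=pickle.load(open("top0.pkl","rb"));S=pickle.load(open("scene0.pkl","rb"))
P=dict(blue=((73,63),(76,427)),red=((268,62),(182,272)),pan=((554,78),(324,87)),yellow=((407,279),(447,256)),knob=((727,287),(564,53)),collar=((131,271),(323,466)))
for k,(a,b) in P.items():
    ra,rb=ray(T,uncrop(a,195,190,4)),ray(S,uncrop(b,230,150,4))
    print(k,tri([ra,rb]).round(1),plane(ra,48 if k=="collar" else 34)[:2].round(1),plane(rb,48 if k=="collar" else 34)[:2].round(1))
E
```

```text
blue [620.7 305.6  38. ] [620.3 305.8] [623.  303.8]
red [619.7 154.7  36.2] [619.7 154.6] [620.8 153.3]
pan [605.4 -65.8  36.1] [605.3 -66.2] [606.4 -67.7]
yellow [452.5  49.4  33.5] [452.   49.3] [452.9  50. ]
knob [ 444.6 -193.8   34.9] [ 444.1 -194.1] [ 445.3 -194.7]
collar [459.5 259.3  42.8] [459.6 258.8] [458.4 262.1]
```

Run:
```python
from h import *
from bench import status
print(shift(status.sense(),[605,-66,240],90))
```

```text
(array([ 55.82, -35.73,  -0.9 ]), array([-1.30e-03, -1.20e-03, -1.27e+00]))
```

```bash
python3 -m handwheel '{"series": [[[0,0,-2,0,0,0,1],[55.8,-35.7,-1,0,0,-1.27,1],[55.8,-35.7,-1,0,0,-1.27,1],[55.8,-35.7,-1,0,0,-1.27,1],[55.8,-35.7,-1,0,0,-1.27,1],[55.8,-35.7,-1,0,0,-1.27,1],[55.8,-35.7,-1,0,0,-1.27,1],[55.8,-35.7,-1,0,0,-1.27,1],[55.8,-35.7,-1,0,0,-1.27,1],[55.8,-35.7,-1,0,0,-1.27,1],[55.8,-35.7,-1,0,0,-1.27,1],[55.8,-35.7,-1,0,0,-1.27,1]]]}'
python3 - <<'E'
from h import *
from bench import status,eyes
st=status.sense();print(st["time"],st["tool_pos"],st["tcp_rot"],st["joint_pos"])
print(shift(st,[605,-66,200],90))
s=eyes.snapshot("wrist");cv2.imwrite("pics/w1.png",s["img"][:,:,::-1]);pickle.dump(s,open("w1.pkl","wb"));print(s["mtx"],-s["R"].T@s["t"],s["R"])
E
```

```text
time: 1.6
tool_pos: [606.7, -64.0, 242.8]
tcp_rot: [179.9, -0.0, 90.1]
ft_force: [0.3, -0.1, -0.0]
finger_gap: 85.8
grip_force: 0.0
1.6 [606.72549149 -64.04990751 242.78094355] [ 1.79911200e+02 -7.20703241e-03  9.01255034e+01] [-1.08545784e+01  8.67880800e+00  8.27513958e+01  2.39970824e-02
  8.84839943e+01 -1.09806931e+01]
(array([-0.2 , -0.18,  4.28]), array([ 0.0015, -0.0001,  0.0022]))
[[325.1922621    0.         274.64208024]
 [  0.         325.1922621  211.58475929]
 [  0.           0.           1.        ]] [605.89997452   2.9735147  384.28488548] [[ 0.99999624  0.00227303  0.00153166]
 [ 0.00177697 -0.96310357  0.26912518]
 [ 0.00208688 -0.26912144 -0.96310399]]
```

View pics/w1.png

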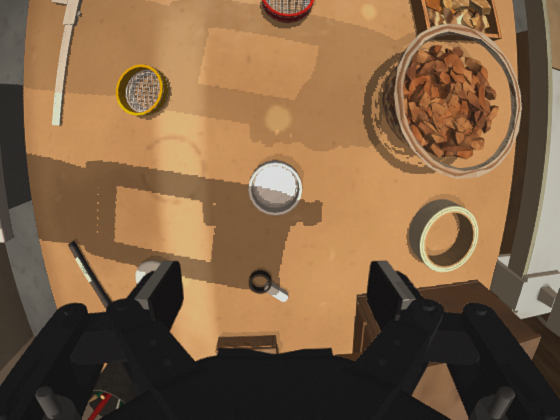

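The wrist view shows the pan at (275,187), clear of the fingers, with red at (288,5), yellow at (140,90) and the loupe at (262,282). I'll drop to a close hover and measure the rim there with a circle fit in the rim plane.

```bash
python3 -m handwheel '{"series": [[[-0.2,-0.12,13.3,0,0,0,1],[-0.2,-0.12,13.3,0,0,0,1],[-0.2,-0.12,13.3,0,0,0,1],[-0.2,-0.12,13.3,0,0,0,1],[-0.2,-0.12,13.3,0,0,0,1]]]}'
cat >> h.py <<'E'
def rectify(s,c,z,half=50,mm=.25):
    """top-down patch of plane z round c (rows: x downward neg, cols: y neg); px = mm size"""
    a=np.arange(-half,half+mm/2,mm); X,Y=np.meshgrid(c[0]-a,c[1]-a,indexing="ij")
    p=np.stack([X,Y,np.full_like(X,z)],-1)@s["R"].T+s["t"]
    n=np.hypot(p[...,0],p[...,1]); k=np.arctan2(n,p[...,2])/np.maximum(n,1e-9)*s["mtx"][0,0]
    return cv2.remap(s["img"],(p[...,0]*k+s["mtx"][0,2]).astype(np.float32),(p[...,1]*k+s["mtx"][1,2]).astype(np.float32),cv2.INTER_LINEAR)
def fit(s,c,z,radii=(30,26.5),half=50,mm=.25,search=12):
    g=cv2.GaussianBlur(rectify(s,c,z,half,mm),(0,0),3).astype(np.float32)
    G=np.sqrt(sum(cv2.Sobel(g[...,i],cv2.CV_32F,1,0)**2+cv2.Sobel(g[...,i],cv2.CV_32F,0,1)**2 for i in range(3)))
    G=np.minimum(G,np.percentile(G,97)); n=len(G); K=np.zeros((161*2+1,)*2,np.float32)
    for R in radii: cv2.circle(K,(161,161),int(R/mm),1,2)
    S=cv2.filter2D(G,-1,K/K.sum(),borderType=cv2.BORDER_REFLECT); m=int(search/mm); h=n//2; W=S[h-m:h+m+1,h-m:h+m+1]
    i,j=np.unravel_index(W.argmax(),W.shape); 
    return np.array([c[0]-(i-m)*mm,c[1]-(j-m)*mm]),W.max()/np.median(W)
def look(name,c,z,radii=(30,26.5)):
    from bench import status,eyes
    st=status.sense(); s=eyes.snapshot("wrist"); pickle.dump((s,c,z),open(f"{name}.pkl","wb"))
    f,q=fit(s,c,z,radii); print(name,"TCP",st["tool_pos"].round(1),st["tcp_rot"].round(2),"t",round(st["time"],2),"fit",f.round(1),"q",round(float(q),2),"rel",(f-st["tool_pos"][:2]).round(1))
    im=rectify(s,f,z)[:,:,::-1].copy()
    for R in radii: cv2.circle(im,(200,200),int(R*4),(0,255,0),1)
    cv2.imwrite(f"rect_{name}.png",im); return st,f
E
python3 - <<'E'
from h import *
st,f=look("pan",[605.5,-66],34)
print(shift(st,[459.5,259.3,124],90))
E
```

```text
time: 2.28
tool_pos: [606.3, -69.4, 112.5]
tcp_rot: [179.7, 0.1, 90.0]
ft_force: [0.5, -1.0, -0.3]
finger_gap: 85.7
grip_force: 0.0
pan TCP [606.3 -69.4 112.5] [1.7967e+02 6.0000e-02 8.9990e+01] t 2.27 fit [606.8 -68.8] q 2.86 rel [0.4 0.6]
(array([ 32.86, -14.68,  -1.27]), array([ 0.0058,  0.0011, -0.0001]))
```

```bash
python3 -m handwheel '{"series": [[[32.9,-14.7,-1.3,0,0,0,1],[32.9,-14.7,-1.3,0,0,0,1],[32.9,-14.7,-1.3,0,0,0,1],[32.9,-14.7,-1.3,0,0,0,1],[32.9,-14.7,-1.3,0,0,0,1],[32.9,-14.7,-1.3,0,0,0,1],[32.9,-14.7,-1.3,0,0,0,1],[32.9,-14.7,-1.3,0,0,0,1],[32.9,-14.7,-1.3,0,0,0,1],[32.9,-14.7,-1.3,0,0,0,1],[32.9,-14.7,-1.3,0,0,0,1]]]}'
python3 - <<'E'
from h import *
st,f=look("collar",[459.5,259.3],48)
print(shift(st,[620.5,305.5,110],90))
cv2.imwrite("pics/m1.png",np.hstack([cv2.resize(cv2.imread(f"rect_{k}.png"),(400,400)) for k in("pan","collar")]))
E
```

```text
time: 3.7
tool_pos: [457.1, 259.5, 121.2]
tcp_rot: [-180.0, 0.0, 89.9]
ft_force: [-0.1, -0.5, -0.9]
finger_gap: 85.5
grip_force: 0.0
collar TCP [457.1 259.5 121.2] [-1.7999e+02  1.0000e-02  8.9930e+01] t 3.7 fit [459.8 258.6] q 2.1 rel [ 2.7 -1. ]
(array([ 4.62, 16.34,  1.12]), array([-0.0002,  0.0001, -0.0013]))
```

View pics/m1.png

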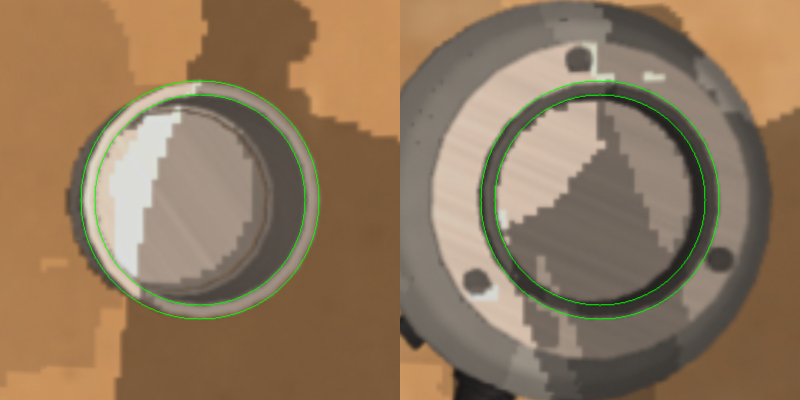

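The pan and collar circles sit exactly on their rims. Going to the pan.

```bash
python3 -m handwheel '{"series": [[[-32.8,15,1.1,0,0,0,1],[-32.8,15,1.1,0,0,0,1],[-32.8,15,1.1,0,0,0,1],[-32.8,15,1.1,0,0,0,1],[-32.8,15,1.1,0,0,0,1],[-32.8,15,1.1,0,0,0,1],[-32.8,15,1.1,0,0,0,1],[-32.8,15,1.1,0,0,0,1],[-32.8,15,1.1,0,0,0,1],[-32.8,15,1.1,0,0,0,1],[-32.8,15,1.1,0,0,0,1],[-32.8,15,1.1,0,0,0,1]]]}'
python3 - <<'E'
from h import *
from bench import r
st,f=look("pan2",[606.8,-68.8],34)
print(shift(st,[*f,10],90),r.grip_point_offset)
E
```

```text
time: 5.25
tool_pos: [606.8, -67.4, 110.4]
tcp_rot: [180.0, 0.0, 90.0]
ft_force: [-0.4, -0.1, -0.5]
finger_gap: 85.6
grip_force: 0.0
pan2 TCP [606.8 -67.4 110.4] [179.99   0.    90.03] t 5.25 fit [606.8 -68.8] q 2.82 rel [ 0.  -1.4]
(array([-0.14,  0.  , 10.04]), array([0.0002, 0.    , 0.0006])) 18.700000000000003
```

```bash
python3 -m handwheel '{"series": [[[-0.14,0,5,0,0,0,1],[-0.14,0,9,0,0,0,1],[-0.14,0,10,0,0,0,1],[-0.14,0,10,0,0,0,1],[-0.14,0,10,0,0,0,1],[-0.14,0,10,0,0,0,0],[-0.14,0,10,0,0,0,0],[-0.14,0,10,0,0,0,0],[-0.14,0,10,0,0,0,0],[-0.14,0,10,0,0,0,0]]]}' 40
python3 - <<'E'
from h import *
from bench import status
st=status.sense();print(st["tool_pos"])
E
```

```text
time: 6.55
tool_pos: [608.0, -69.4, 12.0]
tcp_rot: [179.9, 0.0, 90.0]
ft_force: [0.1, 0.3, 7.2]
finger_gap: 57.5
grip_force: 44.0
[608.01780294 -69.39874353  12.01544646]
```

```bash
python3 -m handwheel '{"series": [[[0,0,-2,0,0,0,0],[0,0,-7,0,0,0,0],[0,0,-11,0,0,0,0],[0,0,-11,0,0,0,0],[0,0,-11,0,0,0,0],[0,0,-11,0,0,0,0]]]}'
python3 - <<'E'
from h import *
from bench import status,eyes
st=status.sense();print(st["tool_pos"],st["finger_gap"],st["ft_force"],st["tcp_rot"])
s=eyes.snapshot("wrist");cv2.imwrite("pics/w2.png",s["img"][:,:,::-1])
u=np.hstack([rectify(s,st["tool_pos"][:2],st["tool_pos"][2]+24,60,.3)[...,::-1]]);cv2.imwrite("rect_held.png",u)
z=st["tool_pos"][2]
for dz in(20,22,24,26,28):print(dz,*[x if np.isscalar(x) else (x-st["tool_pos"][:2]).round(1) for x in fit(s,st["tool_pos"][:2],z+dz)])
E
```

```text
time: 7.3
tool_pos: [605.5, -68.9, 118.7]
tcp_rot: [-179.8, -0.0, 90.0]
ft_force: [-0.2, 0.2, -0.8]
finger_gap: 57.5
grip_force: 43.3
[605.54614476 -68.93463558 118.68907065] 57.5479439415502 [-0.21846681  0.1861429  -0.84367804] [-1.79834711e+02 -3.30011736e-02  9.00009156e+01]
20 [-0.5 -0.5] 2.664666
22 [-0.5  0.5] 2.273773
24 [-2.2  1.2] 2.0920107
26 [-2.2  2. ] 2.1113877
28 [-2.   2.5] 1.9415048
```

View pics/w2.png

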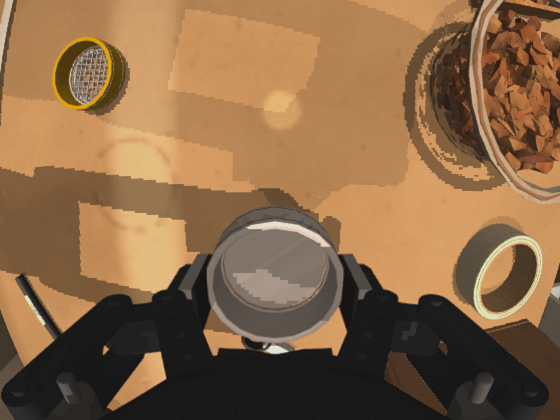

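The pan is held level at (273,280) in the wrist view. Carrying it to the collar.

```bash
python3 -m handwheel '{"series": [[[32.75,-14.5,0.9,0,0,0,0],[32.75,-14.5,0.9,0,0,0,0],[32.75,-14.5,0.9,0,0,0,0],[32.75,-14.5,0.9,0,0,0,0],[32.75,-14.5,0.9,0,0,0,0],[32.75,-14.5,0.9,0,0,0,0],[32.75,-14.5,0.9,0,0,0,0],[32.75,-14.5,0.9,0,0,0,0],[32.75,-14.5,0.9,0,0,0,0],[32.75,-14.5,0.9,0,0,0,0],[32.75,-14.5,0.9,0,0,0,0],[32.75,-14.5,0.9,0,0,0,0]]]}'
python3 - <<'E'
from h import *
from bench import status,eyes
st=status.sense();z=st["tool_pos"][2];print(st["tool_pos"],st["tcp_rot"],shift(st,[460.3,258.6,65],90))
s=eyes.snapshot("wrist")
for dz in(14,16,18,20,22,24):print(dz,*[x if np.isscalar(x) else (x-st["tool_pos"][:2]).round(1) for x in fit(s,st["tool_pos"][:2],z+dz)])
E
```

```text
time: 8.85
tool_pos: [462.0, 258.0, 111.3]
tcp_rot: [180.0, -0.0, 90.0]
ft_force: [0.0, 0.0, -1.7]
finger_gap: 57.6
grip_force: 43.4
[461.96777353 258.01256518 111.33805213] [ 1.79997372e+02 -2.89546734e-03  8.99610782e+01] (array([ 0.06, -0.17,  4.63]), array([ 0.    , -0.0001, -0.0007]))
14 [-2.2 12. ] 1.6890901
16 [-0.2 -2.8] 1.8008631
18 [-0.5 -1.8] 2.1740081
20 [-0.5 -0.5] 2.164034
22 [-0.8  0.5] 1.7494326
24 [-2.   2.5] 1.7342345
```

```bash
python3 -m handwheel '{"series": [[[0.1,-0.17,3,0,0,0,0],[0.1,-0.17,4.6,0,0,0,0],[0.1,-0.17,4.6,0,0,0,0],[0.1,-0.17,4.6,0,0,0,0],[0.1,-0.17,4.6,0,0,0,0],[0.1,-0.17,4.6,0,0,0,0]]]}'; python3 -m handwheel '{"series": [[[0,0,0.2,0,0,0,0],[0,0,0.4,0,0,0,0],[0,0,0.6,0,0,0,0],[0,0,0.8,0,0,0,0],[0,0,0.8,0,0,0,0],[0,0,0.8,0,0,0,0]]]}'
```

```text
time: 9.65
tool_pos: [460.6, 259.6, 66.1]
tcp_rot: [179.9, -0.0, 90.0]
ft_force: [0.3, 0.4, -1.3]
finger_gap: 57.5
grip_force: 43.4
time: 10.4
tool_pos: [460.1, 259.3, 57.3]
tcp_rot: [-180.0, 0.0, 90.0]
ft_force: [0.1, 1.2, -1.2]
finger_gap: 57.2
grip_force: 43.4
```

Entering cleanly with no load. Continue down in small steps.

```bash
python3 -m handwheel '{"series": [[[0,0,0.1,0,0,0,0],[0,0,0.2,0,0,0,0],[0,0,0.3,0,0,0,0],[0,0,0.4,0,0,0,0],[0,0,0.4,0,0,0,0],[0,0,0.4,0,0,0,0]]]}'; python3 -m handwheel '{"series": [[[0,0,0.1,0,0,0,0],[0,0,0.1,0,0,0,0],[0,0,0.1,0,0,0,0]]]}'
```

```text
time: 11.15
tool_pos: [460.1, 259.4, 53.3]
tcp_rot: [180.0, -0.0, 90.0]
ft_force: [-0.3, 0.2, -0.8]
finger_gap: 57.5
grip_force: 43.4
time: 11.52
tool_pos: [460.0, 259.3, 52.3]
tcp_rot: [-180.0, 0.0, 90.0]
ft_force: [0.1, -0.2, -1.3]
finger_gap: 57.5
grip_force: 43.4
```

```bash
for i in 1 2 3; do python3 -m handwheel '{"series": [[[0,0,0.1,0,0,0,0],[0,0,0.1,0,0,0,0],[0,0,0.1,0,0,0,0]]]}' | egrep 'tool_pos|ft_f'; done
```

```text
tool_pos: [460.2, 259.4, 52.0]
ft_force: [-3.7, -1.1, 5.5]
tool_pos: [460.2, 259.4, 51.9]
ft_force: [-6.6, -3.7, 15.0]
tool_pos: [460.2, 259.4, 51.9]
ft_force: [-12.6, -6.3, 24.2]
```

Contact comes at TCP 52.0, so the underside is at 40 and the pan is home. I'll relax, release and retreat.

```bash
python3 -m handwheel '{"series": [[[0,0,-0.25,0,0,0,0],[0,0,-0.25,0,0,0,0.75],[0,0,-0.25,0,0,0,0.85],[0,0,-0.25,0,0,0,1],[0,0,-0.25,0,0,0,1],[0,0,-2,0,0,0,1],[0,0,-5,0,0,0,1],[0,0,-9.5,0,0,0,1],[0,0,-9.5,0,0,0,1],[0,0,-9.5,0,0,0,1],[0,0,-9.5,0,0,0,1],[0,0,-9.5,0,0,0,1]]]}'
python3 - <<'E'
from h import *
st,f=look("panset",[460,259],74)
for z in(70,72,74,76,78):
    s=pickle.load(open("panset.pkl","rb"))[0];print(z,*fit(s,[460,259],z))
print(shift(st,[619.7,153.5,110],90))
E
```

```text
time: 14.15
tool_pos: [459.3, 259.0, 143.1]
tcp_rot: [-179.9, 0.0, 90.0]
ft_force: [0.6, -0.1, -0.2]
finger_gap: 85.3
grip_force: 0.0
panset TCP [459.3 259.  143.1] [-1.7989e+02  5.0000e-02  9.0000e+01] t 14.15 fit [460.2 260. ] q 1.98 rel [0.9 1. ]
70 [460.   258.25] 2.0472672
72 [460.25 259.25] 2.0404148
74 [460.25 260.  ] 1.9767704
76 [460.  260.5] 1.8414751
78 [459.75 262.75] 1.9838212
(array([-10.55,  16.04,   3.29]), array([-0.002 ,  0.0009, -0.    ]))
```

```bash
python3 -m handwheel '{"series": [[[-10.5,16,3.3,0,0,0,1],[-10.5,16,3.3,0,0,0,1],[-10.5,16,3.3,0,0,0,1],[-10.5,16,3.3,0,0,0,1],[-10.5,16,3.3,0,0,0,1],[-10.5,16,3.3,0,0,0,1],[-10.5,16,3.3,0,0,0,1],[-10.5,16,3.3,0,0,0,1],[-10.5,16,3.3,0,0,0,1],[-10.5,16,3.3,0,0,0,1]]]}' |grep time
python3 - <<'E'
from h import *
st,f=look("red",[619.7,154],34)
s=pickle.load(open("red.pkl","rb"))[0]
for z in(32,36):print(z,*fit(s,[619.7,154],z))
print(shift(st,[*f,12],90))
cv2.imwrite("pics/m2.png",np.hstack([cv2.resize(cv2.imread(f"rect_{k}.png"),(400,400)) for k in("panset","red")]))
E
```

```text
time: 15.45
red TCP [620.  154.5 111.4] [179.99  -0.    90.01] t 15.45 fit [620.4 153.5] q 2.21 rel [ 0.4 -1. ]
32 [620.45 153.  ] 2.3603685
36 [620.45 154.25] 1.9682462
(array([-0.1 ,  0.04,  9.94]), array([ 0.0002, -0.    ,  0.0002]))
```

View pics/m2.png

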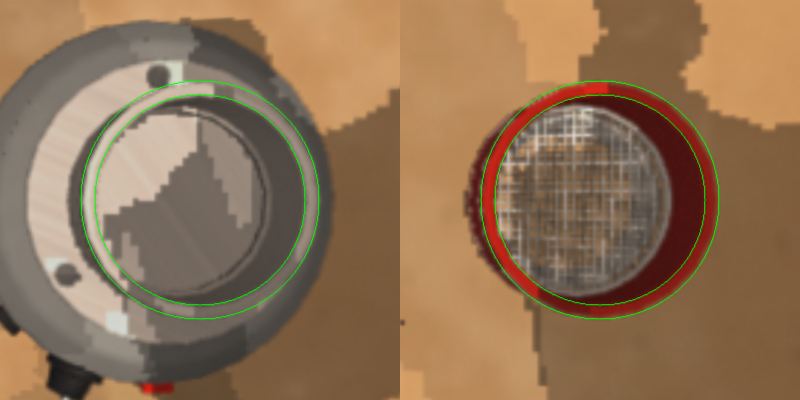

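The pan sits concentric in the collar, and the red sieve's rim circle matches at (620.4,153.6). Gripping red.

```bash
python3 -m handwheel '{"series": [[[-0.08,0.04,5,0,0,0,1],[-0.08,0.04,9,0,0,0,1],[-0.08,0.04,9.9,0,0,0,1],[-0.08,0.04,9.9,0,0,0,1],[-0.08,0.04,9.9,0,0,0,1],[-0.08,0.04,9.9,0,0,0,0],[-0.08,0.04,9.9,0,0,0,0],[-0.08,0.04,9.9,0,0,0,0],[-0.08,0.04,9.9,0,0,0,0],[-0.08,0.04,9.9,0,0,0,0]]]}' 40;  python3 -m handwheel '{"series": [[[0,0,-2,0,0,0,0],[0,0,-7,0,0,0,0],[0,0,-12,0,0,0,0],[0,0,-12,0,0,0,0],[0,0,-12,0,0,0,0],[0,0,-12,0,0,0,0],[0,0,-12,0,0,0,0],[0,0,-12,0,0,0,0]]]}'
python3 - <<'E'
from h import *
from bench import status,eyes
st=status.sense();z=st["tool_pos"][2];print(st["tool_pos"])
s=eyes.snapshot("wrist")
for dz in(18,20,22,24):print(dz,*[x if np.isscalar(x) else (x-st["tool_pos"][:2]).round(1) for x in fit(s,st["tool_pos"][:2],z+dz)])
E
```

```text
time: 16.75
tool_pos: [621.7, 153.7, 14.1]
tcp_rot: [179.9, -0.0, 90.0]
ft_force: [-0.8, -0.6, 6.3]
finger_gap: 57.4
grip_force: 44.0
time: 17.75
tool_pos: [619.9, 153.4, 131.3]
tcp_rot: [-179.9, 0.0, 90.0]
ft_force: [1.2, 0.7, -2.0]
finger_gap: 57.4
grip_force: 43.4
[619.93332251 153.44279861 131.26301163]
18 [-0.5 -0.8] 2.109962
20 [-0.8  0.8] 1.7421234
22 [-2.   2.2] 1.6472045
24 [-0.2  4.5] 1.6278595
```

```bash
python3 -m handwheel '{"series": [[[10.6,-15.9,0,0,0,0,0],[10.6,-15.9,0,0,0,0,0],[10.6,-15.9,0,0,0,0,0],[10.6,-15.9,0,0,0,0,0],[10.6,-15.9,2.5,0,0,0,0],[10.6,-15.9,2.5,0,0,0,0],[10.6,-15.9,2.5,0,0,0,0],[10.6,-15.9,2.5,0,0,0,0],[10.6,-15.9,2.5,0,0,0,0]]]}' | egrep 'time|tool_pos'
python3 - <<'E'
from h import *
from bench import status,eyes
st=status.sense();print(st["tcp_rot"],shift(st,[460.8,259.5,89],90))
E
```

```text
time: 18.92
tool_pos: [462.1, 259.6, 108.0]
[ 1.79941362e+02 -2.57859438e-02  8.99780259e+01] (array([-0.01, -0.13,  1.9 ]), array([ 0.001 , -0.0004, -0.0004]))
```

```bash
python3 -m handwheel '{"series": [[[0,-0.13,1,0,0,0,0],[0,-0.13,1.9,0,0,0,0],[0,-0.13,1.9,0,0,0,0],[0,-0.13,1.9,0,0,0,0],[0,-0.13,1.9,0,0,0,0],[0,-0.13,1.9,0,0,0,0]]]}'| egrep 'time|tool_pos|ft_'; python3 -m handwheel '{"series": [[[0,0,0.2,0,0,0,0],[0,0,0.4,0,0,0,0],[0,0,0.5,0,0,0,0],[0,0,0.5,0,0,0,0],[0,0,0.5,0,0,0,0]]]}'| egrep 'time|tool_pos|ft_';python3 -m handwheel '{"series": [[[0,0,0.1,0,0,0,0],[0,0,0.2,0,0,0,0],[0,0,0.3,0,0,0,0],[0,0,0.3,0,0,0,0],[0,0,0.3,0,0,0,0]]]}'| egrep 'time|tool_pos|ft_'
```

```text
time: 19.68
tool_pos: [460.4, 259.6, 88.6]
ft_force: [0.3, -0.1, -0.6]
time: 20.3
tool_pos: [460.2, 259.5, 83.3]
ft_force: [0.1, 0.5, -1.0]
time: 20.92
tool_pos: [460.2, 259.5, 80.3]
ft_force: [-0.5, 0.5, -1.1]
```

```bash
for i in 1 2; do python3 -m handwheel '{"series": [[[0,0,0.1,0,0,0,0],[0,0,0.1,0,0,0,0],[0,0,0.1,0,0,0,0]]]}' | egrep 'tool_pos|ft_f'; done
```

```text
tool_pos: [460.3, 259.6, 80.0]
ft_force: [-2.5, -1.7, 5.3]
tool_pos: [460.3, 259.7, 80.0]
ft_force: [-6.9, -4.3, 14.5]
```

Home at TCP 80.0, underside 66. Release and check.

```bash
python3 -m handwheel '{"series": [[[0,0,-0.15,0,0,0,0],[0,0,-0.15,0,0,0,0.75],[0,0,-0.15,0,0,0,0.85],[0,0,-0.15,0,0,0,1],[0,0,-0.15,0,0,0,1],[0,0,-2,0,0,0,1],[0,0,-5,0,0,0,1],[0,0,-9,0,0,0,1],[0,0,-9,0,0,0,1],[0,0,-9,0,0,0,1],[0,0,-9,0,0,0,1]]]}' | egrep 'time|tool_pos'
python3 - <<'E'
from h import *
st,f=look("redset",[460,259],100)
for z in(98,102):
    s=pickle.load(open("redset.pkl","rb"))[0];print(z,*fit(s,[460,259],z))
print(shift(st,[452.3,49.5,110],90))
E
python3 -m handwheel '{"series": [[[-10,0,0,0,0,0,1],[-21,-0.7,3,0,0,0,1],[-21,-0.7,6,0,0,0,1],[-21,-0.7,6,0,0,0,1],[-21,-0.7,6,0,0,0,1],[-21,-0.7,6,0,0,0,1],[-21,-0.7,6,0,0,0,1],[-21,-0.7,6,0,0,0,1],[-21,-0.7,6,0,0,0,1],[-21,-0.7,6,0,0,0,1]]]}' | egrep 'time|tool_pos'
python3 - <<'E'
from h import *
st,f=look("yellow",[452.3,49.5],34)
for z in(32,36):
    s=pickle.load(open("yellow.pkl","rb"))[0];print(z,*fit(s,[452,49],z))
print(shift(st,[*f,10],90))
cv2.imwrite("pics/m3.png",np.hstack([cv2.resize(cv2.imread(f"rect_{k}.png"),(400,400)) for k in("redset","yellow")]))
E
```

```text
time: 23.05
tool_pos: [459.4, 259.2, 167.2]
redset TCP [459.4 259.2 167.2] [-1.7989e+02  5.0000e-02  9.0000e+01] t 23.05 fit [460.  259.5] q 1.83 rel [0.6 0.3]
98 [460.   258.75] 1.9398702
102 [459.75 260.  ] 1.643077
(array([-20.97,  -0.7 ,   5.74]), array([-0.0019,  0.0008,  0.    ]))
time: 24.35
tool_pos: [453.2, 49.8, 108.4]
yellow TCP [453.2  49.8 108.4] [179.99   0.    90.03] t 24.35 fit [452.3  48. ] q 2.52 rel [-0.9 -1.8]
32 [452.25  47.25] 2.6203418
36 [452.5   48.75] 2.2733002
(array([-0.18, -0.09,  9.84]), array([0.0002, 0.    , 0.0005]))
```

View pics/m3.png

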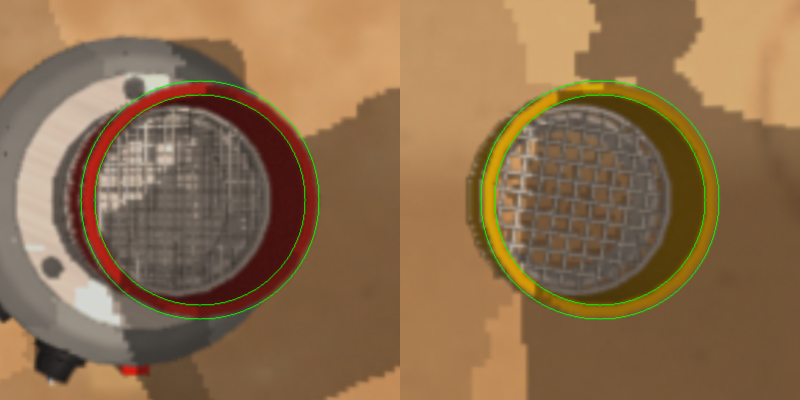

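Red is seated concentric, and yellow is at (452.4,48.2). Grip yellow, lift.

```bash
python3 -m handwheel '{"series": [[[-0.16,-0.08,5,0,0,0,1],[-0.16,-0.08,9,0,0,0,1],[-0.16,-0.08,9.65,0,0,0,1],[-0.16,-0.08,9.65,0,0,0,1],[-0.16,-0.08,9.65,0,0,0,1],[-0.16,-0.08,9.65,0,0,0,0],[-0.16,-0.08,9.65,0,0,0,0],[-0.16,-0.08,9.65,0,0,0,0],[-0.16,-0.08,9.65,0,0,0,0],[-0.16,-0.08,9.65,0,0,0,0]]]}' 40;  python3 -m handwheel '{"series": [[[0,0,-2,0,0,0,0],[0,0,-7,0,0,0,0],[0,0,-13,0,0,0,0],[0,0,-14.5,0,0,0,0],[0,0,-14.5,0,0,0,0],[0,0,-14.5,0,0,0,0],[0,0,-14.5,0,0,0,0],[0,0,-14.5,0,0,0,0]]]}'|egrep 'tool_pos|gap'
python3 - <<'E'
from h import *
from bench import status,eyes
st=status.sense();z=st["tool_pos"][2];print(st["tool_pos"])
s=eyes.snapshot("wrist")
for dz in(18,20,22):print(dz,*[x if np.isscalar(x) else (x-st["tool_pos"][:2]).round(1) for x in fit(s,st["tool_pos"][:2],z+dz)])
print(shift(st,[460.6,259.6,135],90))
E
```

```text
time: 25.65
tool_pos: [453.5, 47.9, 13.5]
tcp_rot: [179.9, 0.0, 90.0]
ft_force: [-2.9, -0.7, 11.0]
finger_gap: 58.6
grip_force: 41.0
tool_pos: [451.5, 47.9, 155.4]
finger_gap: 58.3
[451.54932999  47.91728742 155.43035866]
18 [-0.5 -1. ] 2.3003504
20 [-0.5  0.2] 1.9889637
22 [-2.   1.5] 1.6267024
(array([21.17,  0.91,  2.04]), array([-0.0024, -0.    , -0.0001]))
```

```bash
python3 -m handwheel '{"series": [[[21.2,0.9,0,0,0,0,0],[21.2,0.9,0,0,0,0,0],[21.2,0.9,0,0,0,0,0],[21.2,0.9,0,0,0,0,0],[21.2,0.9,2,0,0,0,0],[21.2,0.9,2,0,0,0,0],[21.2,0.9,2,0,0,0,0],[21.2,0.9,2,0,0,0,0],[21.2,0.9,2,0,0,0,0],[21.2,0.9,2,0,0,0,0]]]}' | egrep 'time|tool_pos|gap'
python3 - <<'E'
from h import *
from bench import status,eyes
st=status.sense();z=st["tool_pos"][2];print(st["tcp_rot"],shift(st,[460.6,259.6,115],90))
s=eyes.snapshot("wrist")
for dz in(18,20,22):print(dz,*[x if np.isscalar(x) else (x-st["tool_pos"][:2]).round(1) for x in fit(s,st["tool_pos"][:2],z+dz)])
E
```

```text
time: 27.95
tool_pos: [461.6, 259.8, 137.2]
finger_gap: 58.6
[ 1.79965918e+02 -1.69037700e-02  8.99770305e+01] (array([-0.03, -0.1 ,  2.22]), array([ 0.0006, -0.0003, -0.0004]))
18 [-0.5 -1. ] 2.216638
20 [-0.8  0.2] 1.8613528
22 [-2.   1.8] 1.5975357
```

```bash
python3 -m handwheel '{"series": [[[0,-0.1,1,0,0,0,0],[0,-0.1,2.2,0,0,0,0],[0,-0.1,2.2,0,0,0,0],[0,-0.1,2.2,0,0,0,0],[0,-0.1,2.2,0,0,0,0],[0,-0.1,2.2,0,0,0,0]]]}'| egrep 'time|tool_pos|ft_'; python3 -m handwheel '{"series": [[[0,0,0.2,0,0,0,0],[0,0,0.4,0,0,0,0],[0,0,0.6,0,0,0,0],[0,0,0.6,0,0,0,0],[0,0,0.6,0,0,0,0]]]}'| egrep 'time|tool_pos|ft_';python3 -m handwheel '{"series": [[[0,0,0.1,0,0,0,0],[0,0,0.2,0,0,0,0],[0,0,0.3,0,0,0,0],[0,0,0.3,0,0,0,0],[0,0,0.3,0,0,0,0]]]}'| egrep 'time|tool_pos|ft_'
```

```text
time: 28.75
tool_pos: [460.6, 260.1, 115.2]
ft_force: [0.3, 0.3, -0.8]
time: 29.38
tool_pos: [460.4, 259.9, 108.8]
ft_force: [-1.2, 0.1, -0.9]
time: 30.0
tool_pos: [460.3, 259.9, 105.8]
ft_force: [-0.0, 0.3, -1.8]
```

```bash
for i in 1 2; do python3 -m handwheel '{"series": [[[0,0,0.1,0,0,0,0],[0,0,0.1,0,0,0,0],[0,0,0.1,0,0,0,0]]]}' | egrep 'tool_pos|ft_f'; done
```

```text
tool_pos: [460.6, 260.1, 105.6]
ft_force: [-3.6, -1.7, 5.8]
tool_pos: [460.6, 260.2, 105.5]
ft_force: [-5.9, -2.8, 12.7]
```

```bash
python3 -m handwheel '{"series": [[[0,0,-0.15,0,0,0,0],[0,0,-0.15,0,0,0,0.75],[0,0,-0.15,0,0,0,0.85],[0,0,-0.15,0,0,0,1],[0,0,-0.15,0,0,0,1],[0,0,-2,0,0,0,1],[0,0,-5,0,0,0,1],[0,0,-9,0,0,0,1],[0,0,-9,0,0,0,1],[0,0,-9,0,0,0,1],[0,0,-9,0,0,0,1]]]}' | egrep 'time|tool_pos'
python3 - <<'E'
from h import *
st,f=look("yellowset",[460,259],126)
for z in(124,128):
    s=pickle.load(open("yellowset.pkl","rb"))[0];print(z,*fit(s,[460,259],z))
print(shift(st,[620.5,305,110],90))
E
python3 -m handwheel '{"series": [[[4.6,16.1,0,0,0,0,1],[4.6,16.1,0,0,0,0,1],[4.6,16.1,4,0,0,0,1],[4.6,16.1,8.4,0,0,0,1],[4.6,16.1,8.4,0,0,0,1],[4.6,16.1,8.4,0,0,0,1],[4.6,16.1,8.4,0,0,0,1],[4.6,16.1,8.4,0,0,0,1],[4.6,16.1,8.4,0,0,0,1],[4.6,16.1,8.4,0,0,0,1]]]}' | egrep 'time|tool_pos'
python3 - <<'E'
from h import *
st,f=look("blue",[620.5,305],34)
for z in(32,36):
    s=pickle.load(open("blue.pkl","rb"))[0];print(z,*fit(s,[620.5,305],z))
print(shift(st,[*f,12],90))
cv2.imwrite("pics/m4.png",np.hstack([cv2.resize(cv2.imread(f"rect_{k}.png"),(400,400)) for k in("yellowset","blue")]))
E
```

```text
time: 32.12
tool_pos: [459.6, 259.6, 192.7]
yellowset TCP [459.6 259.6 192.7] [-1.7989e+02  5.0000e-02  9.0000e+01] t 32.12 fit [460. 260.] q 2.23 rel [0.4 0.4]
124 [460.25 259.5 ] 2.3276873
128 [460.  260.5] 2.016139
(array([ 4.54, 16.1 ,  8.24]), array([-0.0019,  0.0008,  0.    ]))
time: 33.42
tool_pos: [621.4, 306.0, 110.2]
blue TCP [621.4 306.  110.2] [ 1.7997e+02 -1.0000e-02  9.0000e+01] t 33.42 fit [621.5 307.5] q 2.22 rel [0.1 1.5]
32 [621.5  306.75] 2.3529866
36 [621.25 308.  ] 1.9894762
(array([0.15, 0.  , 9.82]), array([ 0.0005, -0.0002,  0.0001]))
```

View pics/m4.png

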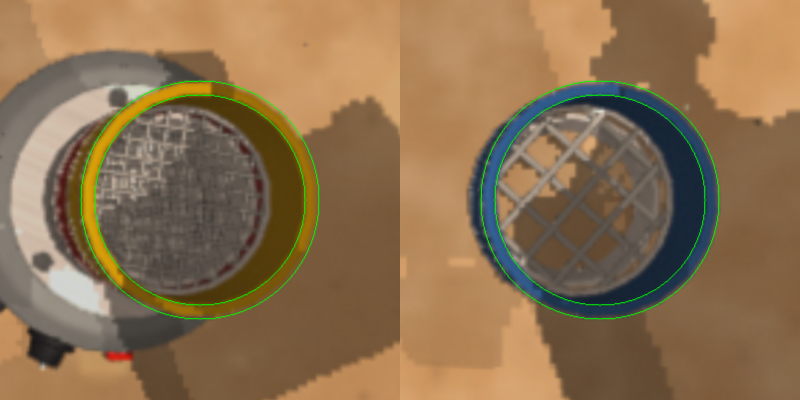

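Yellow is seated concentric, and blue is at (621.4,307.6). Grip blue.

```bash
python3 -m handwheel '{"series": [[[0.15,0,5,0,0,0,1],[0.15,0,9,0,0,0,1],[0.15,0,9.8,0,0,0,1],[0.15,0,9.8,0,0,0,1],[0.15,0,9.8,0,0,0,1],[0.15,0,9.8,0,0,0,0],[0.15,0,9.8,0,0,0,0],[0.15,0,9.8,0,0,0,0],[0.15,0,9.8,0,0,0,0],[0.15,0,9.8,0,0,0,0]]]}' 40;  python3 -m handwheel '{"series": [[[0,0,-2,0,0,0,0],[0,0,-7,0,0,0,0],[0,0,-13,0,0,0,0],[0,0,-17,0,0,0,0],[0,0,-17,0,0,0,0],[0,0,-17,0,0,0,0],[0,0,-17,0,0,0,0],[0,0,-17,0,0,0,0]]]}'|egrep 'tool_pos|gap'
python3 - <<'E'
from h import *
from bench import status,eyes
st=status.sense();z=st["tool_pos"][2];print(st["tool_pos"])
s=eyes.snapshot("wrist")
for dz in(18,20,22):print(dz,*[x if np.isscalar(x) else (x-st["tool_pos"][:2]).round(1) for x in fit(s,st["tool_pos"][:2],z+dz)])
print(shift(st,[460.7,260,162],90))
E
```

```text
time: 34.72
tool_pos: [622.5, 308.0, 14.0]
tcp_rot: [179.9, -0.1, 90.0]
ft_force: [-1.7, -1.1, 6.7]
finger_gap: 58.1
grip_force: 42.8
tool_pos: [620.5, 307.1, 179.9]
finger_gap: 57.7
[620.51235084 307.06447319 179.92780998]
18 [-0.5 -1. ] 1.9239645
20 [-0.5  0.5] 1.6212064
22 [-2.  2.] 1.4598042
(array([ -4.71, -15.98,   1.84]), array([-0.0027,  0.0011, -0.    ]))
```

```bash
python3 -m handwheel '{"series": [[[-4.7,-16,0,0,0,0,0],[-4.7,-16,0,0,0,0,0],[-4.7,-16,0,0,0,0,0],[-4.7,-16,0,0,0,0,0],[-4.7,-16,1.8,0,0,0,0],[-4.7,-16,1.8,0,0,0,0],[-4.7,-16,1.8,0,0,0,0],[-4.7,-16,1.8,0,0,0,0],[-4.7,-16,1.8,0,0,0,0],[-4.7,-16,1.8,0,0,0,0]]]}' | egrep 'time|tool_pos|gap'
python3 - <<'E'
from h import *
from bench import status,eyes
st=status.sense();print(st["tcp_rot"],shift(st,[460.7,260,141],90))
E
```

```text
time: 37.02
tool_pos: [461.5, 260.5, 164.0]
finger_gap: 58.2
[ 1.79982026e+02 -8.51381230e-03  8.99999749e+01] (array([-0.05, -0.08,  2.3 ]), array([ 0.0003, -0.0001, -0.    ]))
```

```bash
python3 -m handwheel '{"series": [[[-0.05,-0.08,1,0,0,0,0],[-0.05,-0.08,2.3,0,0,0,0],[-0.05,-0.08,2.3,0,0,0,0],[-0.05,-0.08,2.3,0,0,0,0],[-0.05,-0.08,2.3,0,0,0,0],[-0.05,-0.08,2.3,0,0,0,0]]]}'| egrep 'time|tool_pos|ft_'; python3 -m handwheel '{"series": [[[0,0,0.2,0,0,0,0],[0,0,0.4,0,0,0,0],[0,0,0.6,0,0,0,0],[0,0,0.6,0,0,0,0],[0,0,0.6,0,0,0,0]]]}'| egrep 'time|tool_pos|ft_';python3 -m handwheel '{"series": [[[0,0,0.1,0,0,0,0],[0,0,0.2,0,0,0,0],[0,0,0.2,0,0,0,0],[0,0,0.2,0,0,0,0]]]}'| egrep 'time|tool_pos|ft_'
```

```text
time: 37.78
tool_pos: [460.8, 260.0, 141.2]
ft_force: [-1.1, 0.4, -1.1]
time: 38.4
tool_pos: [460.6, 259.9, 134.8]
ft_force: [0.5, 1.0, -1.3]
time: 38.9
tool_pos: [460.6, 259.9, 132.8]
ft_force: [0.4, 0.6, -1.3]
```

```bash
for i in 1 2; do python3 -m handwheel '{"series": [[[0,0,0.1,0,0,0,0],[0,0,0.1,0,0,0,0],[0,0,0.1,0,0,0,0]]]}' | egrep 'tool_pos|ft_f'; done
```

```text
tool_pos: [460.7, 260.0, 131.9]
ft_force: [-0.0, 0.5, 0.2]
tool_pos: [460.8, 260.1, 131.9]
ft_force: [-3.4, -0.4, 7.3]
```

Home at TCP 131.9, underside 118. Release, then go to the lid.

```bash
python3 -m handwheel '{"series": [[[0,0,-0.1,0,0,0,0],[0,0,-0.1,0,0,0,0.75],[0,0,-0.1,0,0,0,0.85],[0,0,-0.1,0,0,0,1],[0,0,-0.1,0,0,0,1],[0,0,-2,0,0,0,1],[0,0,-5,0,0,0,1],[0,0,-9,0,0,0,1],[0,0,-9,0,0,0,1],[0,0,-9,0,0,0,1],[0,0,-9,0,0,0,1]]]}' | egrep 'time|tool_pos'
python3 - <<'E'
from h import *
st,f=look("blueset",[460,259],152)
for z in(150,154):
    s=pickle.load(open("blueset.pkl","rb"))[0];print(z,*fit(s,[460,259],z))
print(shift(st,[444.5,-194,110],90))
E
python3 -m handwheel '{"series": [[[-10,0,0,0,0,0,1],[-45.3,-1.5,4,0,0,0,1],[-45.3,-1.5,11,0,0,0,1],[-45.3,-1.5,11,0,0,0,1],[-45.3,-1.5,11,0,0,0,1],[-45.3,-1.5,11,0,0,0,1],[-45.3,-1.5,11,0,0,0,1],[-45.3,-1.5,11,0,0,0,1],[-45.3,-1.5,11,0,0,0,1],[-45.3,-1.5,11,0,0,0,1],[-45.3,-1.5,11,0,0,0,1],[-45.3,-1.5,11,0,0,0,1]]]}' | egrep 'time|tool_pos'
python3 -m handwheel '{"series": [[[0,0,0,0,0,0,1],[0,0,0,0,0,0,1],[0,0,0,0,0,0,1]]]}' | egrep 'time|tool_pos'
python3 - <<'E'
from h import *
st,f=look("knob",[444.5,-194],34,(11.5,))
st,f=look("lid",[444.5,-194],15,(30,))
print(shift(st,[*f,18],90))
cv2.imwrite("pics/m5.png",np.hstack([cv2.resize(cv2.imread(f"rect_{k}.png"),(266,266)) for k in("blueset","knob","lid")]))
E
```

```text
time: 41.02
tool_pos: [460.0, 259.7, 219.9]
blueset TCP [460.  259.7 219.9] [-1.7991e+02  4.0000e-02  9.0000e+01] t 41.02 fit [460.2 259.5] q 1.93 rel [ 0.3 -0.2]
150 [460.25 259.  ] 2.0091865
154 [460.   260.25] 1.7481996
(array([-45.36,  -1.53,  11.02]), array([-0.0017,  0.0007,  0.    ]))
time: 42.58
tool_pos: [446.0, -192.2, 111.2]
time: 42.95
tool_pos: [445.6, -193.0, 110.8]
knob TCP [ 445.6 -193.   110.8] [180.     0.    90.01] t 42.95 fit [ 444.5 -195.5] q 3.51 rel [-1.1 -2.5]
lid TCP [ 445.6 -193.   110.8] [180.  -0.  90.] t 43.0 fit [ 445.5 -197.8] q 2.72 rel [-0.1 -4.7]
(array([-0.47, -0.01,  9.28]), array([ 0., -0.,  0.]))
```

View pics/m5.png

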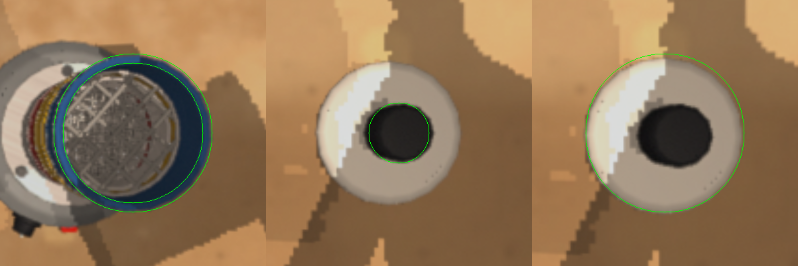

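Blue is concentric on the stack. The knob fits at (444.5,-195.5), with the disc near (445,-197). Grip the knob.

```bash
python3 -m handwheel '{"series": [[[-0.32,-0.08,5,0,0,0,1],[-0.32,-0.08,8.5,0,0,0,1],[-0.32,-0.08,9.3,0,0,0,1],[-0.32,-0.08,9.3,0,0,0,1],[-0.32,-0.08,9.3,0,0,0,1],[-0.32,-0.08,9.3,0,0,0,0],[-0.32,-0.08,9.3,0,0,0,0],[-0.32,-0.08,9.3,0,0,0,0],[-0.32,-0.08,9.3,0,0,0,0],[-0.32,-0.08,9.3,0,0,0,0],[-0.32,-0.08,9.3,0,0,0,0],[-0.32,-0.08,9.3,0,0,0,0]]]}' 40
```

```text
time: 44.55
tool_pos: [445.0, -196.3, 18.2]
tcp_rot: [180.0, 0.0, 90.0]
ft_force: [-1.7, 0.7, 6.2]
finger_gap: 21.2
grip_force: 39.2
```

```bash
python3 -m handwheel '{"series": [[[0,0,-2,0,0,0,0],[0,0,-7,0,0,0,0],[0,0,-13,0,0,0,0],[0,0,-18,0,0,0,0],[0,0,-18,0,0,0,0],[0,0,-18,0,0,0,0],[0,0,-18,0,0,0,0],[0,0,-18,0,0,0,0]]]}'|egrep 'tool_pos|gap'
python3 - <<'E'
from h import *
from bench import status,eyes
st=status.sense();c=st["tool_pos"][:2];z=st["tool_pos"][2];print(st["tool_pos"])
s=eyes.snapshot("wrist")
for dz in(-5,-3,-1):print(dz,*[x if np.isscalar(x) else (x-c).round(1) for x in fit(s,c,z+dz,(30,))])
im=rectify(s,c,z-3.2)[...,::-1].copy();cv2.circle(im,(200,200),120,(0,255,0),1)
cv2.imwrite("pics/m6.png",np.hstack([im,s["img"][10:411,80:480,::-1]]))
print(shift(st,[460.2,259.6,198],90))
E
```

```text
tool_pos: [443.9, -195.8, 196.1]
finger_gap: 21.0
[ 443.94863783 -195.80143748  196.07847118]
-5 [-1.  -2.2] 1.7736037
-3 [-1.5 -1.8] 1.6915094
-1 [-1.8 -1.2] 1.6795949
(array([45.54,  1.62, -0.13]), array([-0.0026, -0.0015, -0.0001]))
```

View pics/m6.png

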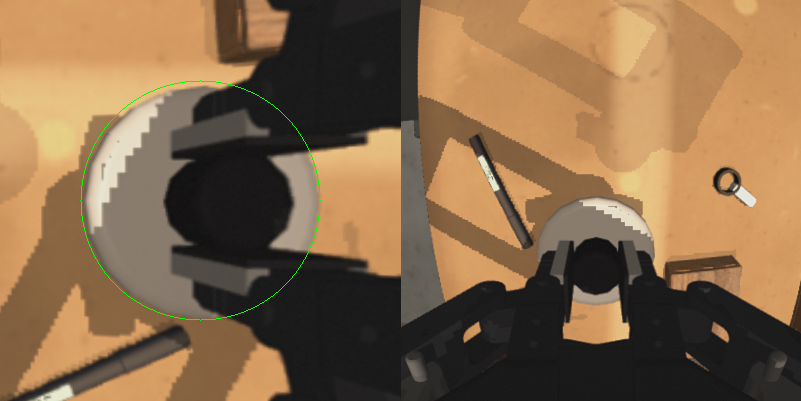

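The lid hangs level in the fingers, its centre within about 0.5 mm of the TCP. Carry it to the stack.

```bash
python3 -m handwheel '{"series": [[[45.6,1.65,-0.2,0,0,0,0],[45.6,1.65,-0.2,0,0,0,0],[45.6,1.65,-0.2,0,0,0,0],[45.6,1.65,-0.2,0,0,0,0],[45.6,1.65,-0.2,0,0,0,0],[45.6,1.65,-0.2,0,0,0,0],[45.6,1.65,-0.2,0,0,0,0],[45.6,1.65,-0.2,0,0,0,0],[45.6,1.65,-0.2,0,0,0,0],[45.6,1.65,-0.2,0,0,0,0],[45.6,1.65,-0.2,0,0,0,0],[45.6,1.65,-0.2,0,0,0,0]]]}' | egrep 'time|tool_pos|gap'
python3 -m handwheel '{"series": [[[0,0,0,0,0,0,0],[0,0,0,0,0,0,0],[0,0,0,0,0,0,0]]]}' | egrep 'time|tool_pos|gap'
python3 - <<'E'
from h import *
from bench import status
st=status.sense();print(st["tcp_rot"],shift(st,[460.7,260,172],90))
E
```

```text
time: 47.1
tool_pos: [461.6, 258.8, 199.9]
finger_gap: 21.4
time: 47.48
tool_pos: [461.3, 259.7, 199.8]
finger_gap: 20.7
[ 1.79996231e+02 -1.98121360e-03  8.99954468e+01] (array([ 0.03, -0.06,  2.78]), array([ 0.0001, -0.    , -0.0001]))
```

```bash
python3 -m handwheel '{"series": [[[0.03,-0.06,1,0,0,0,0],[0.03,-0.06,2.8,0,0,0,0],[0.03,-0.06,2.8,0,0,0,0],[0.03,-0.06,2.8,0,0,0,0],[0.03,-0.06,2.8,0,0,0,0],[0.03,-0.06,2.8,0,0,0,0]]]}'| egrep 'time|tool_pos|ft_'; python3 -m handwheel '{"series": [[[0,0,0.2,0,0,0,0],[0,0,0.4,0,0,0,0],[0,0,0.6,0,0,0,0],[0,0,0.6,0,0,0,0],[0,0,0.6,0,0,0,0]]]}'| egrep 'time|tool_pos|ft_';python3 -m handwheel '{"series": [[[0,0,0.1,0,0,0,0],[0,0,0.2,0,0,0,0],[0,0,0.3,0,0,0,0],[0,0,0.3,0,0,0,0],[0,0,0.3,0,0,0,0]]]}'| egrep 'time|tool_pos|ft_'
```

```text
time: 48.22
tool_pos: [461.0, 260.2, 172.4]
ft_force: [-0.3, -0.3, -0.7]
time: 48.85
tool_pos: [460.6, 260.0, 165.8]
ft_force: [0.1, 0.6, -0.4]
time: 49.48
tool_pos: [460.7, 260.0, 162.8]
ft_force: [0.3, 0.3, -0.8]
```

```bash
for i in 1 2; do python3 -m handwheel '{"series": [[[0,0,0.1,0,0,0,0],[0,0,0.1,0,0,0,0],[0,0,0.1,0,0,0,0]]]}' | egrep 'tool_pos|ft_f'; done
```

```text
tool_pos: [460.9, 260.1, 162.2]
ft_force: [0.5, 0.3, 3.1]
tool_pos: [461.1, 260.3, 162.1]
ft_force: [-2.3, -1.6, 9.0]
```

Home at TCP 162.1, underside 144. Release, lift and check.

```bash
python3 -m handwheel '{"series": [[[0,0,-0.1,0,0,0,0],[0,0,-0.1,0,0,0,0.4],[0,0,-0.1,0,0,0,0.7],[0,0,-0.1,0,0,0,1],[0,0,-0.1,0,0,0,1],[0,0,-0.1,0,0,0,1],[0,0,-3,0,0,0,1],[0,0,-7,0,0,0,1],[-15,0,-12,0,0,0,1],[-15,0,-12,0,0,0,1],[-15,0,-12,0,0,0,1],[-15,0,-12,0,0,0,1]]]}' | egrep 'time|tool_pos|gap'
python3 - <<'E'
from h import *
from bench import eyes
a=eyes.snapshot("scene")["img"][100:300,230:390,::-1]
b=eyes.snapshot("wrist")["img"][:,100:460,::-1]
cv2.imwrite("pics/end.png",np.hstack([cv2.resize(a,(400,500),interpolation=cv2.INTER_CUBIC),cv2.resize(b,(400,500))]))
E
```

```text
time: 51.72
tool_pos: [461.4, 108.3, 282.2]
finger_gap: 85.1
```

View pics/end.png

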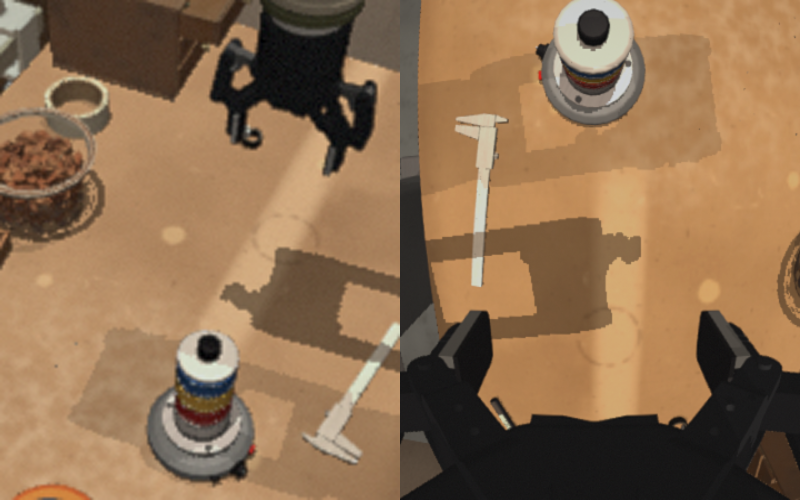

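The scene view shows the whole stack upright at (207,390) in the order pan, red, yellow, blue, lid, with the knob at (208,345). The arm is clear of it.

```bash
python3 -c "
from bench import r
print(r.hand_in())"
```

```text
the job is handed in; nothing more can be done
None
```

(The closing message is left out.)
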